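Set the iris of the light base to the big dot

ROBOT

A 6-joint arm with a two-finger parallel gripper is mounted at the origin on the work surface. World frame = base frame: x ahead of the robot, y to its left, z up, the work surface at z = 0. Lengths are in m, angles in rad, forces in N, time in s.
With the tool pointing down it reaches from about 0.4 to 0.925 m from the base axis. Payload 12.5 kg.
Tool frame: the origin (TCP) lies midway between the tips of the shut fingers; the grasp point (between the pads) lies 19 mm behind it; z points along the fingers, y is the direction in which the jaws open and shut (so a half turn about z gives the same grasp; the last joint's range is limited). The gripper opens to 95 mm and grips with 3 to 60 N. Pads are 20 mm wide; open, the fingers measure 119 mm over their backs; the gripper's body (75 mm by 180 mm) begins 59 mm behind the grasp point.
Start: joints at [-1.236, 0.491, 1.559, -0, 1.092, -0.106], TCP at [0.267, -0.565, 0.181] pointing down, gripper open.
Joint ranges: [-3.1, 3.1], [-0.84, 2.19], [0.05, 2.79], [-1.13, 4.28], [0.06, 2.93], [-2.69, 2.69]. Speed limits (rad/s): [2.22, 2.22, 2.79, 3.14, 3.14, 3.14].

INTERFACE

Orientations are given as a rotation vector (axis times angle).
In Python, from workcell import env gives the robot as it stands.
- The arm moves only by the tool drive_tool, never from a script. Its arguments are lists of equal length, an entry for each row: "slide": the shift along the tool's x, y, z in cm, a list of three; "turn": the turn, a rotation vector about the tool's x, y, z in degrees, a list of three. In form: {"slide": [[dx, dy, dz], ...], "turn": [[rx, ry, rz], ...]}. A call has exactly 10 rows; each row shifts and turns the pose as measured when the row begins, along the tool's axes as they then stand; what a row does not reach is not made up. A row lasts 1/8 s, in which the tool goes at most 62.5 mm and 10.7 degrees, less where a joint would pass 70% of its speed; a pose out of reach is approached as far as the arm can. A call is refused whole if a number of a shift passes 6.25 or a number of a turn 10.7, either way. A call with a gripper value outside its range is refused whole. "jaw" is the finger opening in cm, from 0 to 9.51, set as the call begins (left out, the last holds). The fingers move at their own pace and stop on an object; the grip force is fixed at half the most. Time passes only in rows, so rows that do not move let the fingers close, or fill a call up. It gives the time, the measured TCP pose, the force and the opening at its end, in the units of the state.
- env.get_obs(): the state, without advancing time (a new reading comes with each control period).
- env.capture(name): name is "side" or "top"; returns a dict with "img" (420x560x3 uint8, red, green, blue), "range_z" (420x560 float32, m along the optical axis (not along the pixel's ray), 0 where there is no reading), "mtx" (3x3 intrinsics, pixels), "k1" (the pictures are not rectified: a ray, as slopes to the right and down, at radius r is drawn at 1 + k1 r^2 times it, then the intrinsics apply), "rvec" (rotation vector, rad) and "tvec" (3), from world to camera coordinates, as OpenCV has them. Camera axes: x right, y down, z forward; pixel columns grow to the right and rows downward; lengths in m; the calibration is good to about 2 mm. A picture is of the moment at which its call begins.
- env.hand_in(): hands the job in, once; it reports no verdict.
The state is a dict: "clock": time; "joint_pos": joint angles; "dq": joint speeds; "joint_efforts": joint torques, N m; "tool_pos": TCP position; "tool_rot": TCP orientation; "wrist_force": force on the tool from outside, world axes, zero at the start; "wrist_torque": the same for the moment, N m; "opening": finger opening in m.
Only numpy, scipy, OpenCV 4.12 (cv2) and the standard library are available. Lean on these libraries where they do the work, as an engineer would, in place of code of your own. Each camera call takes 0.05 s, during which the arm holds its last target.

TASK

The round light base on the bench has an iris ring with a flat upright lever tab on one side and a pointer on the opposite side. With the outside of the fingers, gently push the lever tab round its arc until the pointer points at the middle of the big dot on the scale, then move clear. Only push it, never pinch it, and leave the bottles and the vial where they stand.

Things in the scene. Friction and masses are not known exactly. Their poses are not given: they have to be found in the camera images.
- iris_base: The light base: white upright round housing, 236 mm across the foot, 230 mm above it, 70 mm tall, fixed to the bench. Its origin is the centre of its underside, on the vertical axis about which the ring turns. Its place and yaw vary from run to run (yaw within 0.3 rad). At ring angle 0 the lever points along its own -x (roughly towards the robot) and the pointer along its +x
- iris_ring (a joint): Angle of the black iris ring (164 mm outside diameter, top at 88 mm height, turning on top of the housing) in rad: 0 with the pointer along +x of iris_base, positive anticlockwise seen from above; stops at -1.05 and +1.05. It turns with even friction of about 0.25 N m (about 2 N at the tab), has no spring and stays where it is left. Lever tab and pointer are one piece with the ring, on opposite sides, so when the lever goes one way the pointer goes the other way
- tab_centre (a point): Centre of the black lever tab, 140 mm from the ring's axis, 106.5 mm above the bench. The tab is an upright plate 30 mm long (along the radius), 12 mm thick (along its arc) and 55 mm tall (79 to 134 mm height), just outside the housing on a 10 mm wide bar (79 to 87 mm height) from the ring. Push one broad face only: force across its thickness, or on edges or top, counts as pinching. Its arc is free
- pointer_aim (a point): The spot the pointer points at: on the line from the ring's axis through the pointer, 99 mm from the axis (the same distance as the dots), 89.5 mm above the bench. The pointer is a flat aluminium finger on the ring's top, its 4 mm wide tip ending 91 mm from the axis
- scale_collar: Flat aluminium scale collar round the ring, 173 to 227 mm diameter, top at 75 mm height, fixed, set at varying yaw (within 0.15 rad of iris_base). Eleven short black tick lines between the two dots. Origin on the ring's axis at 70 mm height; its +x runs midway between the two dots
- big_dot: The big dot: flat black disc of 24 mm diameter, 2 mm thick, fixed on the scale collar 99 mm from the ring's axis, 0.6 rad to one side of the collar's middle line; on which side varies from run to run. Origin at its underside's centre, 75 mm above the bench
- small_dot: The small dot: the same, of 9 mm diameter, at the other end of the scale. Not the one wanted
- wash_bottle: Bystander: white wash bottle with a yellow cap and a bent clear spout, 72 mm across, 168 mm to the cap's top (230 mm with the spout), standing loose beside the light base, origin at its underside's centre
- amber_bottle: Bystander: amber glass bottle, 54 mm across, 100 mm tall, loose beside the light base, origin at its underside's centre
- vial: Bystander: small glass vial with a blue cap, 34 mm across, 62 mm tall, loose beside the light base, origin at its underside's centre

How it is judged:
At the end, for the whole second after the job is handed in: The pointer's line passes within 6 mm (about 3.5 degrees) of the big dot's centre, the ring is at rest, and the two bottles and the vial stand upright within 20 mm of where they were (horizontal distance between pointer_aim and big_dot below 0.006 m and velocity of joint iris_ring between -0.02 and 0.02 rad/s and distance of each of wash_bottle, amber_bottle, vial from where it was at the start of the episode below 0.02 m and angle between each of wash_bottle, amber_bottle, vial's own z axis and vertical below 0.1 rad); the robot touches nothing.
It fails at once if the lever tab is pinched (the fingers press with over 2 N on both halves of its thickness at once) (contact force between the fingers and iris_ring_c0 above 2 N and contact force between the fingers and iris_ring_c1 above 2 N).
It fails at once if the light base or its lever is pushed with more than 25 N (contact force between any of the fingers, the arm and iris_base above 25 N).
It fails at once if the wash bottle is lifted, carried, knocked over or pushed more than 20 mm (distance of wash_bottle from where it was at the start of the episode above 0.02 m or angle between wash_bottle's own z axis and vertical above 0.3 rad).
It fails at once if the amber bottle is lifted, carried, knocked over or pushed more than 20 mm (distance of amber_bottle from where it was at the start of the episode above 0.02 m or angle between amber_bottle's own z axis and vertical above 0.3 rad).
It fails at once if the vial is lifted, carried, knocked over or pushed more than 20 mm (distance of vial from where it was at the start of the episode above 0.02 m or angle between vial's own z axis and vertical above 0.3 rad).
It also fails if it takes over 38 s, if anything falls off the work surface, if the arm or the gripper's body presses on something with over 40 N, if the wrist force passes 120 N, or if a joint passes its speed limit or range.

## Working session

There is one attempt and no reset: what is moved stays moved. The work goes in short steps, Python scripts to look and compute and a tool call to move; the robot and the scene stay as the last step left them, time stands still between calls to the robot, and variables do not carry over. Pictures are saved under pics/ and viewed, and the job is handed in when it is done.

Besides the shell and the picture viewer there is one more tool, called after "Call:" as name(argument=value, ...) on one line, values as JSON. drive_tool: Moves the arm, as the interface text tells. Its arguments: {"type":"object","properties":{"slide":{"type":"array","items":{"type":"array","items":{"type":"number"}}},"turn":{"type":"array","items":{"type":"array","items":{"type":"number"}}},"jaw":{"type":"number"}},"required":["slide","turn"]}

```bash
mkdir -p pics; cat > h.py <<'E'
import numpy as np, cv2
from workcell import env
def cap(n,f):
    c=env.capture(n); cv2.imwrite('pics/'+f,cv2.cvtColor(c['img'],cv2.COLOR_RGB2BGR)); np.savez('pics/'+f[:-4]+'.npz',**c); return c
def ray(c,uv):
    K=np.array(c['mtx'],float);k=float(c['k1'])
    uv=np.atleast_2d(np.array(uv,float))
    p=cv2.undistortPoints(uv.reshape(-1,1,2),K,np.array([k,0,0,0,0.])).reshape(-1,2)
    R=cv2.Rodrigues(np.array(c['rvec'],float))[0];t=np.array(c['tvec'],float).ravel()
    return -R.T@t,(np.c_[p,np.ones(len(p))])@R
def onz(c,uv,z):
    o,d=ray(c,uv); s=(z-o[2])/d[:,2]; return o+d*s[:,None]
def proj(c,P):
    K=np.array(c['mtx'],float)
    return cv2.projectPoints(np.array(P,float).reshape(-1,1,3),np.array(c['rvec'],float),np.array(c['tvec'],float),K,np.array([float(c['k1']),0,0,0,0.]))[0].reshape(-1,2)
E
python3 - <<'E'
from h import *
print(env.get_obs())
for n in('top','side'):
    c=cap(n,n+'0.png'); print(n,c['mtx'],c['k1'],ray(c,[280,210]))
E
```

```text
{'clock': 0.0, 'joint_pos': array([-1.23560837e+00,  4.91557884e-01,  1.55947442e+00, -5.87408599e-06,
        1.09170028e+00, -1.05587664e-01]), 'dq': array([-0.00092817, -0.00095052, -0.00034576,  0.00117391,  0.00109053,
       -0.00027299]), 'joint_efforts': array([ 2.61375571e-03, -6.12630272e+01, -2.58184236e+01,  6.93884608e-02,
        4.81595763e-02, -3.13860596e-05]), 'tool_pos': array([ 0.26657919, -0.56497076,  0.18035422]), 'tool_rot': array([-3.06450076e+00, -6.86534225e-01,  2.13164050e-04]), 'wrist_force': array([-0.05761022, -0.29022118, -0.16364731]), 'wrist_torque': array([0.00977406, 0.04455747, 0.01529564]), 'opening': 0.09541282599209627}
top [[501.33019891   0.         269.55995674]
 [  0.         501.33019891 217.35991984]
 [  0.           0.           1.        ]] 0.008167001684798482 (array([0.48662399, 0.04391368, 1.04878228]), array([[ 0.16923571, -0.03759201, -0.98518795]]))
side [[539.98481802   0.         279.68395064]
 [  0.         539.98481802 212.37834408]
 [  0.           0.           1.        ]] -0.1507705448029668 (array([0.57314596, 0.86386044, 0.62143972]), array([[ 0.06507289, -0.82950906, -0.55470712]]))
```

View pics/top0.png

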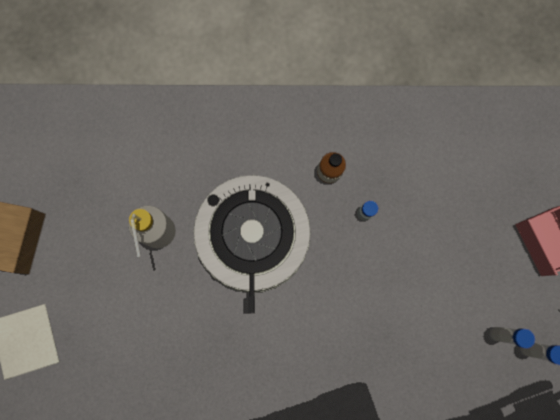

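View pics/side0.png

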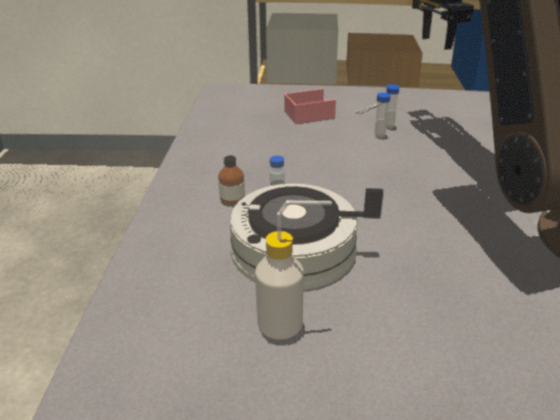

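Top view: up is +x and left is +y. The big dot is at (213,200), the small dot at (268,184), the pointer tip near (252,190), and the tab at about (249,306). The pointer must go anticlockwise, so the tab goes towards -y and I push from its +y side.

```bash
cat > meas.py <<'E'
from h import *
from scipy.optimize import least_squares
def measure(c,verbose=True):
    im=c['img']; g=cv2.cvtColor(im,cv2.COLOR_RGB2GRAY)
    m=(g<45).astype(np.uint8)
    n,l,st,ce=cv2.connectedComponentsWithStats(m,connectivity=8)
    for i in range(1,n):
        if st[i,4]>6 and 150<ce[i,0]<350 and 140<ce[i,1]<340 and verbose: print(i,st[i],ce[i])
    return g,m,l,st,ce
if __name__=='__main__':
    c=dict(np.load('pics/top0.npz')); measure(c)
    im=cv2.cvtColor(c['img'][150:330,170:330],cv2.COLOR_RGB2BGR)
    cv2.imwrite('pics/crop.png',cv2.resize(np.clip(im.astype(float)*1.6,0,255).astype(np.uint8),None,fx=3.3,fy=3.3,interpolation=cv2.INTER_CUBIC))
E
python3 meas.py
```

```text
1 [328 153  14  15 152] [334.70394737 160.11184211]
2 [320 165  14  13  28] [324.46428571 172.42857143]
6 [ 211  191   82  121 2721] [250.88349871 236.24108784]
7 [208 195  11  10  77] [212.96103896 199.81818182]
```

View pics/crop.png

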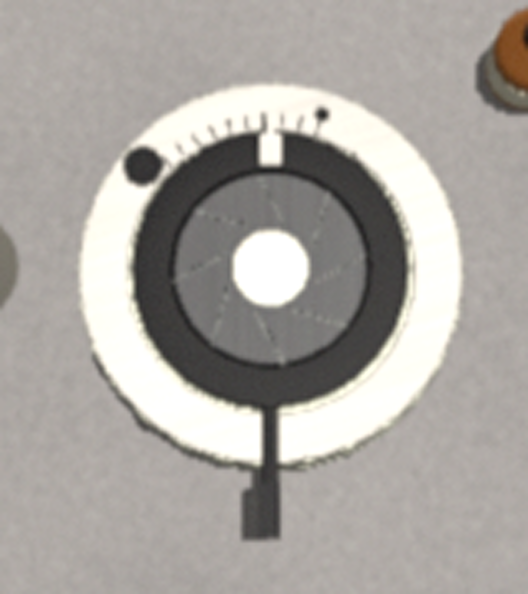

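```bash
cat > m2.py <<'E'
from meas import *
def run(c,ang_excl=None):
    g,m,l,st,ce=measure(c,False)
    i=max(range(1,len(st)),key=lambda k: st[k,4] if (abs(ce[k]-[251,236])<25).all() else 0)
    cs,_=cv2.findContours((l==i).astype(np.uint8),cv2.RETR_EXTERNAL,cv2.CHAIN_APPROX_NONE)
    p=cs[0].reshape(-1,2).astype(float); P=onz(c,p,.088)[:,:2]
    q=np.median(P,0)
    for _ in range(10):
        r=np.hypot(*(P-q).T); k=abs(r-.081)<.006
        s=least_squares(lambda x:np.hypot(*(P[k]-x[:2]).T)-x[2],[*q,.08],loss='soft_l1',f_scale=.001).x; q=s[:2]
    print('ring centre,r',s,k.sum(),k.size)
    j=[k for k in range(1,len(st)) if 60<st[k,4]<110 and np.hypot(*(ce[k]-[213,200]))<5][0]
    d=onz(c,ce[j],.077)[0]; v=d[:2]-q; print('bigdot',d,'rad',np.hypot(*v),'ang',np.arctan2(v[1],v[0]))
    # pointer: bright pixels in ring band at z .0895
    yy,xx=np.mgrid[150:330,170:330]; uv=np.c_[xx.ravel(),yy.ravel()].astype(float)
    W=onz(c,uv,.0895)[:,:2]-q; r=np.hypot(*W.T); b=g[150:330,170:330].ravel()>90
    k=b&(r>.062)&(r<.076); print('pointer n',k.sum()); w=W[k].mean(0); a=np.arctan2(w[1],w[0])
    aim=q+.099*np.array([np.cos(a),np.sin(a)])
    bd=q+.099*v/np.hypot(*v)
    print('pointer ang',a,'aim',aim,'angle to go',np.arctan2(v[1],v[0])-a,'dist',np.hypot(*(aim-d[:2])), np.hypot(*(aim-bd)))
    # tab top
    W2=onz(c,uv,.134)[:,:2]; 
    k=(g[150:330,170:330].ravel()<60); V=W2-q; rr=np.hypot(*V.T); k&=(rr>.122)&(rr<.16)
    print('tab pixels at z=.134: n',k.sum(),'mean',W2[k].mean(0),'ang',np.arctan2(*(V[k].mean(0)[::-1])),'expected tab ctr',q-.14*np.array([np.cos(a),np.sin(a)]))
    return q,a,d
if __name__=='__main__':
    c=dict(np.load('pics/top0.npz')); q,a,d=run(c)
    for n,uv,z in(('small',(267.5,184.5),.077),('amber top',(336,159),.1),('vial top',(370,209),.062),('wash cap',(141,218),.168)):
        print(n,onz(c,uv,z)[0])
    s=dict(np.load('pics/side0.npz'))
    for n,uv,z in(('bigdot side',(254,239),.077),('tab top side',(374,190),.134),('small side',(244,205),.077)): print(n,onz(s,uv,z)[0])
    t=q-.14*np.array([np.cos(a),np.sin(a)]); print('tabproj side',proj(s,[[*t,.134],[*t,.079]]),proj(s,[[*q,.088]]),'top',proj(c,[[*t,.134]]))
E
python3 m2.py
```

```text
ring centre,r [0.59716733 0.0631116  0.08047079] 85 328
bigdot [0.67395393 0.13878185 0.077     ] rad 0.10780615606861765 ang 0.7780758839231745
pointer n 268
pointer ang -3.134276213701992 aim [0.49816998 0.06238728] angle to go 3.9123520976251664 dist 0.19166670424442445 0.18347784004171988
tab pixels at z=.134: n 109 mean [0.46631383 0.06591642] ang 3.1201611336902553 expected tab ctr [0.73716359 0.06413589]
small [0.7048559  0.03129456 0.077     ]
amber top [ 0.75072999 -0.10249575  0.1       ]
vial top [ 0.65808388 -0.17418395  0.062     ]
wash cap [0.6236605  0.25651936 0.168     ]
bigdot side [0.67427068 0.14027055 0.077     ]
tab top side [0.47282293 0.06264429 0.134     ]
small side [0.70457266 0.03725846 0.077     ]
tabproj side [[222.16460819 185.51971572]
 [224.17963449 211.58158629]] [[301.71110059 209.80522562]] top [[250.35324998 161.01576833]]
```

```bash
cat > m3.py <<'E'
from meas import *
def run(c):
    g=cv2.cvtColor(c['img'],cv2.COLOR_RGB2GRAY).astype(np.float32)
    # radial edges: sample along rays from guess, in the world plane z
    def circ(q,R,z,w,pol):
        for _ in range(6):
            th=np.radians(np.arange(0,360,2)); rr=np.arange(R-w,R+w,.0004)
            P=np.stack([q[0]+np.outer(np.cos(th),rr),q[1]+np.outer(np.sin(th),rr),np.full((len(th),len(rr)),z)],-1)
            uv=proj(c,P.reshape(-1,3)).astype(np.float32).reshape(len(th),len(rr),2)
            v=cv2.GaussianBlur(cv2.remap(g,uv[...,0],uv[...,1],cv2.INTER_LINEAR),(9,1),0)
            G=pol*np.gradient(v,axis=1); j=G.argmax(1); ok=G.max(1)>2
            E=P[np.arange(len(th)),j,:2][ok]
            s=least_squares(lambda x:np.hypot(*(E-x[:2]).T)-x[2],[*q,R],loss='soft_l1',f_scale=.0007).x; q=s[:2]
        return s,ok.sum(),np.median(abs(np.hypot(*(E-q).T)-s[2]))
    q0=onz(c,[252,231.2],.088)[0,:2]
    r1=circ(q0,.082,.088,.009,1); print('ring outer',r1)
    r2=circ(q0,.115,.070,.010,-1); print('housing top',r2)
    return r1[0][:2],r2[0][:2],g
def polar(c,q,g,r0,r1,z,sel):
    yy,xx=np.mgrid[0:420,0:560]; uv=np.c_[xx.ravel(),yy.ravel()].astype(float)
    W=onz(c,uv,z)[:,:2]; V=W-q; r=np.hypot(*V.T); a=np.arctan2(V[:,1],V[:,0])
    k=(r>r0)&(r<r1)&sel(g.ravel(),a); m=W[k].mean(0); v=m-q
    return m,k.sum(),np.hypot(*v),np.arctan2(v[1],v[0])
def full(f):
    c=dict(np.load(f)); q,qh,g=run(c)
    out={}
    for nm,Q in(('ring',q),('hous',qh)):
        p=polar(c,Q,g,.066,.080,.0895,lambda G,a:(G>90)&(abs(a)<1.2))
        t=polar(c,Q,g,.130,.15,.134,lambda G,a:(G<55)&(abs(a)>1.8))
        b=polar(c,Q,g,.085,.113,.077,lambda G,a:(G<60)&(a>.3)&(a<.95))
        print(nm,Q,'\n pointer',p,'\n tab',t,'\n dot',b,'to go',b[3]-p[3])
if __name__=='__main__':
    import sys; full(sys.argv[1])
E
python3 m3.py pics/top0.npz
```

```text
ring outer (array([0.61138882, 0.0628575 , 0.0813219 ]), np.int64(177), np.float64(0.00046827926186233937))
housing top (array([0.61184996, 0.06263097, 0.11370781]), np.int64(177), np.float64(0.0003204505405936947))
ring [0.61138882 0.0628575 ] 
 pointer (array([0.6845278, 0.0624609]), np.int64(54), np.float64(0.07314005694196078), np.float64(-0.00542243017725363)) 
 tab (array([0.47163083, 0.06668139]), np.int64(119), np.float64(0.1398102879804178), np.float64(3.114238639688087)) 
 dot (array([0.67499073, 0.1383318 ]), np.int64(76), np.float64(0.09869940769648079), np.float64(0.8705578138563784)) to go 0.8759802440336321
hous [0.61184996 0.06263097] 
 pointer (array([0.68481236, 0.06245185]), np.int64(52), np.float64(0.07296262478670637), np.float64(-0.002454917661834387)) 
 tab (array([0.4724332 , 0.06675187]), np.int64(110), np.float64(0.13947764648052602), np.float64(3.112043118616247)) 
 dot (array([0.67526769, 0.13818523]), np.int64(73), np.float64(0.09864205898506315), np.float64(0.8725079232655033)) to go 0.8749628409273377
```

Both circle fits agree: axis at (0.6115, 0.063), dot radius 98.7 mm against the 99 mm given, tab radius 139.8 mm against 140 mm. The ring needs about +0.876 rad. I'll close the fingers, lift, turn so tool x = +X and tool y = -Y, then travel to the tab's +y side.

Call:
drive_tool(slide=[[0,0,-1.5],[0,0,-1.5],[0,0,-1.5],[2.2,-4.5,0],[2.2,-5.2,0],[2.2,-5.2,0],[2.2,-5.2,0],[2,-5.2,0],[2,-5.2,0],[2,-5,0]], turn=[[0,0,8.4],[0,0,8.4],[0,0,8.4],[0,0,0],[0,0,0],[0,0,0],[0,0,0],[0,0,0],[0,0,0],[0,0,0]], jaw=0)

```text
clock: 1.35
tool_pos: [0.4217, -0.2035, 0.2246]
tool_rot: [-3.135, 0.032, 0.004]
wrist_force: [1.0, 0.1, 0.6]
opening: 0.0022
```

Call:
drive_tool(slide=[[0.8,-5.3,0],[0.8,-5.3,0],[0.8,-5.3,0],[0.8,-5.3,0],[0.8,-5.3,0],[0.8,-5.3,0],[0,0,0],[0,0,0],[0,0,0],[0,0,0]], turn=[[0,0,-1.2],[0,0,0],[0,0,0],[0,0,0],[0,0,0],[0,0,0],[0,0,0],[0,0,0],[0,0,0],[0,0,0]])

```text
clock: 2.6
tool_pos: [0.4701, 0.126, 0.2255]
tool_rot: [-3.135, -0.006, 0.007]
wrist_force: [0.1, 0.7, -0.1]
opening: 0.0005
```

```bash
python3 - <<'E'
from h import *
o=env.get_obs(); print(o['tool_pos'],o['tool_rot'],o['joint_pos'],o['wrist_force'])
cap('side','side1.png')
E
```

```text
[0.47012448 0.12597262 0.22548177] [-3.13536348 -0.00582417  0.00699586] [0.12173954 0.24614242 1.82438065 0.00762387 1.0747689  1.68517983] [ 0.07794507  0.70471613 -0.084024  ]
```

View pics/side1.png

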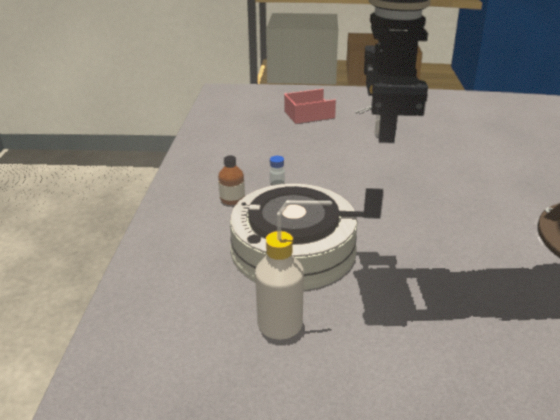

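```bash
python3 - <<'E'
from h import *
c=dict(np.load('pics/side1.npz')); o=env.get_obs()
print(proj(c,[o['tool_pos'],[.4715,.0635,.134],[.4715,.0635,.079]]), c['range_z'][125:140:5,385:395:5])
p=onz(c,[388,141],.2255); print(p)
R=cv2.Rodrigues(o['tool_rot'])[0]; print(R)
cap('top','top1.png')
E
```

```text
[[383.85966628 160.89305309]
 [374.80152535 190.28556897]
 [372.03537184 216.58207331]] [[0.78015804 0.7818205 ]
 [0.7851718  0.78656983]
 [0.79229194 0.7910388 ]]
[[0.45711129 0.05631682 0.2255    ]]
[[ 0.99998353  0.00361901 -0.00445492]
 [ 0.00364653 -0.99997422  0.00618491]
 [-0.00443243 -0.00620105 -0.99997095]]
```

View pics/top1.png

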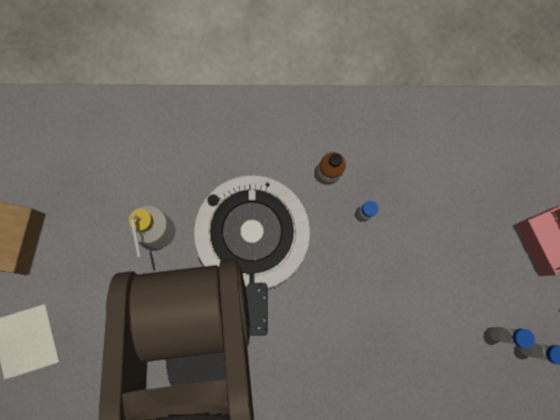

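The fingertip shows at row 141 in the side picture, but the TCP projects to row 161. I'll resolve this with the depth reading before going down.

```bash
python3 - <<'E'
from h import *
c=dict(np.load('pics/side1.npz'))
def bp(u,v):
    o,d=ray(c,[u,v]); return o+d[0]*c['range_z'][v,u]   # d has unit optical-axis depth
for u,v in((388,120),(388,130),(388,138),(388,140),(380,130),(394,130),(375,185),(368,200),(375,210),(383,155),(400,100),(388,145),(388,150)): print(u,v,c['range_z'][v,u],bp(u,v))
s=dict(np.load('pics/side0.npz'))
for u,v in((374,195),(374,205),(254,239),(280,237)):
    o,d=ray(s,[u,v]); print(u,v,o+d[0]*s['range_z'][v,u])
im=c['img'][60:260,300:460]; cv2.imwrite('pics/crop1.png',cv2.resize(np.clip(cv2.cvtColor(im,cv2.COLOR_RGB2BGR).astype(float)*2.5,0,255).astype(np.uint8),None,fx=3,fy=3))
E
```

```text
388 120 0.7753285 [0.47184611 0.13632196 0.29856089]
388 130 0.7859117 [0.47009617 0.13466567 0.28185469]
388 138 0.7975578 [0.46825885 0.13056034 0.26686197]
388 140 0.8008136 [0.4677511  0.12924649 0.26291729]
380 130 0.7878519 [0.48172598 0.13380708 0.2810158 ]
394 130 0.78394634 [0.46146301 0.13578151 0.28270904]
375 185 1.2017119 [ 4.41373745e-01 -1.79848720e-01 -3.56950828e-04]
368 200 0.9350162 [0.48200694 0.06725462 0.1160562 ]
375 210 0.94302917 [0.46827076 0.06928576 0.09708538]
383 155 1.3166546 [ 0.41124076 -0.32231869  0.00126889]
400 100 0.67890304 [0.46956782 0.21116891 0.36012905]
388 145 1.3640087 [ 3.93285314e-01 -3.80245569e-01  1.51222181e-04]
388 150 1.3433404 [ 0.39566498 -0.3543645  -0.00088716]
374 195 [0.47262358 0.06813856 0.12725328]
374 205 [0.47068197 0.06718877 0.10609802]
254 239 [0.67405144 0.14183928 0.07818034]
280 237 [0.62083368 0.26017088 0.17245864]
```

View pics/crop1.png

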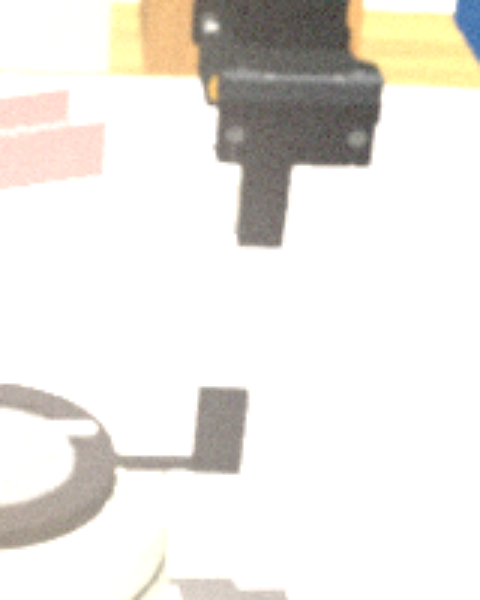

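```bash
python3 - <<'E'
from h import *
c=dict(np.load('pics/side1.npz'))
def bp(u,v):
    o,d=ray(c,[u,v]); return o+d[0]*c['range_z'][v,u]
for u in (388,):
  for v in range(84,145,3): print(u,v,bp(u,v).round(4))
for u in(378,381,384,391,393,396,410,420): print(u,[bp(u,v).round(3) for v in (105,132)])
t=dict(np.load('pics/top1.npz'))
def bt(u,v):
    o,d=ray(t,[u,v]); return o+d[0]*t['range_z'][v,u]
for u,v in((258,290),(258,325),(248,290),(266,290),(266,330)): print('top',u,v,bt(u,v).round(4))
print(env.get_obs()['tool_pos'],env.get_obs()['opening'],env.get_obs()['joint_pos'])
E
```

```text
388 84 [0.4863 0.2072 0.3796]
388 87 [0.4871 0.2156 0.3787]
388 90 [0.4866 0.215  0.3745]
388 93 [0.4865 0.217  0.3713]
388 96 [0.4855 0.2121 0.3653]
388 99 [0.4851 0.2123 0.3614]
388 102 [0.484  0.2064 0.3549]
388 105 [0.4835 0.2061 0.3506]
388 108 [0.4834 0.2081 0.3473]
388 111 [0.4829 0.207  0.3426]
388 114 [0.4827 0.2085 0.3391]
388 117 [0.4722 0.1358 0.3031]
388 120 [0.4718 0.1363 0.2986]
388 123 [0.471  0.1335 0.2925]
388 126 [0.4705 0.1329 0.2875]
388 129 [0.4702 0.1345 0.2834]
388 132 [0.4694 0.1323 0.2775]
388 135 [0.469  0.1324 0.2727]
388 138 [0.4683 0.1306 0.2669]
388 141 [0.4677 0.13   0.2616]
388 144 [ 0.3925 -0.3879 -0.0008]
378 [array([0.497, 0.207, 0.351]), array([ 0.417, -0.424,  0.015])]
381 [array([0.493, 0.206, 0.35 ]), array([0.48 , 0.135, 0.279])]
384 [array([0.488, 0.204, 0.35 ]), array([0.476, 0.134, 0.278])]
391 [array([0.48 , 0.209, 0.352]), array([0.465, 0.134, 0.278])]
393 [array([0.477, 0.207, 0.351]), array([0.462, 0.134, 0.279])]
396 [array([0.473, 0.206, 0.351]), array([ 0.364, -0.458,  0.001])]
410 [array([0.455, 0.207, 0.352]), array([ 0.326, -0.463, -0.   ])]
420 [array([0.442, 0.205, 0.352]), array([ 0.298, -0.468, -0.001])]
top 258 290 [0.4944 0.0482 0.3781]
top 258 325 [0.4492 0.0481 0.3809]
top 248 290 [0.4944 0.0613 0.3803]
top 266 290 [0.4944 0.0376 0.38  ]
top 266 330 [0.4428 0.0377 0.3798]
[0.47017355 0.12613578 0.22553691] 0.0004449527493496405 [0.12202766 0.24615933 1.82419443 0.00768738 1.07481159 1.68533798]
```

```bash
python3 - <<'E'
from h import *
c=dict(np.load('pics/side0.npz'))
R=cv2.Rodrigues(np.array([-3.0645,-.6865,.0002]))[0]; T=np.array([.2666,-.565,.1804])
for s in(-.0537,.0537):
  for dz in (0,-.035): print(s,dz,proj(c,[T+R@np.array([0,s,dz])]))
im=c['img'][0:80,390:500]; cv2.imwrite('pics/crop2.png',cv2.resize(np.clip(cv2.cvtColor(im,cv2.COLOR_RGB2BGR).astype(float)*2.,0,255).astype(np.uint8),None,fx=6,fy=6))
def bp(u,v):
    o,d=ray(c,[u,v]); return o+d[0]*c['range_z'][v,u]
for u,v in((428,32),(428,36),(449,40),(449,45),(449,47)): print(u,v,bp(u,v).round(4))
E
```

```text
-0.0537 0 [[446.42803709  61.74815851]]
-0.0537 -0.035 [[448.25816259  48.70056109]]
0.0537 0 [[423.1804377   49.92424633]]
0.0537 -0.035 [[424.63885081  37.49684404]]
428 32 [ 0.2829 -0.6096  0.232 ]
428 36 [ 0.2814 -0.6108  0.2206]
449 40 [ 0.2459 -0.5124  0.2395]
449 45 [ 0.2442 -0.5119  0.2266]
449 47 [ 0.2414 -0.5208  0.2188]
```

View pics/crop2.png

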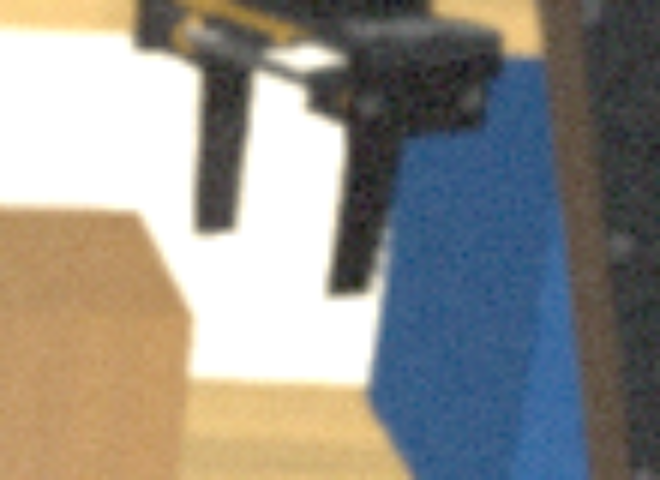

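The image and the depth agree at two arm poses: the true fingertips are about 35 mm higher than the reported TCP. The bench objects measure correctly, so I trust the cameras. I'll go down beside the tab to a reported z of about 0.075, which is clear under either reading, and check again.

Call:
drive_tool(slide=[[0,0,3],[0,0,3],[0,0,3],[0,0,3],[0,0,3],[0,0,0],[0,0,0],[0,0,0],[0,0,0],[0,0,0]], turn=[[0,0,0],[0,0,0],[0,0,0],[0,0,0],[0,0,0],[0,0,0],[0,0,0],[0,0,0],[0,0,0],[0,0,0]])

```text
clock: 3.95
tool_pos: [0.4728, 0.1244, 0.076]
tool_rot: [-3.134, 0.002, -0.007]
wrist_force: [0.7, -0.3, 0.8]
opening: -0.0
```

```bash
python3 - <<'E'
from h import *
c=cap('side','side2.png'); o=env.get_obs(); T=o['tool_pos']; print(T,o['tool_rot'],o['opening'])
print(proj(c,[T,T+[0,0,.035]]))
def bp(u,v):
    o,d=ray(c,[u,v]); return o+d[0]*c['range_z'][v,u]
for v in range(170,235,5): print(v,bp(386,v).round(4),bp(395,v).round(4))
im=c['img'][60:260,300:460]; cv2.imwrite('pics/crop3.png',cv2.resize(np.clip(cv2.cvtColor(im,cv2.COLOR_RGB2BGR).astype(float)*2.5,0,255).astype(np.uint8),None,fx=3,fy=3))
E
```

```text
[0.47285344 0.12439228 0.07596188] [-3.13439810e+00  2.17197192e-03 -6.49208899e-03] 0.00022314721591271775
[[373.47918247 238.31294876]
 [375.38992531 221.35463802]]
170 [0.4721 0.1724 0.2356] [0.4586 0.1697 0.2345]
175 [0.4723 0.1791 0.231 ] [0.4591 0.1782 0.231 ]
180 [0.4734 0.1925 0.2304] [0.4605 0.1921 0.2307]
185 [0.4748 0.2073 0.2309] [0.4619 0.2056 0.2304]
190 [0.4747 0.2123 0.2257] [0.4623 0.2135 0.227 ]
195 [0.4738 0.2116 0.217 ] [0.4611 0.2112 0.2173]
200 [0.472  0.2055 0.2048] [0.4592 0.2058 0.2055]
205 [0.471  0.2046 0.1957] [0.4581 0.2048 0.1963]
210 [ 0.426  -0.0778  0.001 ] [0.4571 0.2048 0.1878]
215 [ 4.274e-01 -6.130e-02 -4.000e-04] [ 0.409  -0.0608  0.0007]
220 [ 0.4293 -0.0414  0.0007] [ 0.4108 -0.043   0.0005]
225 [ 4.306e-01 -2.510e-02 -2.000e-04] [ 0.413  -0.023   0.0021]
230 [ 4.322e-01 -7.300e-03  3.000e-04] [ 0.415  -0.0048  0.0028]
```

View pics/crop3.png

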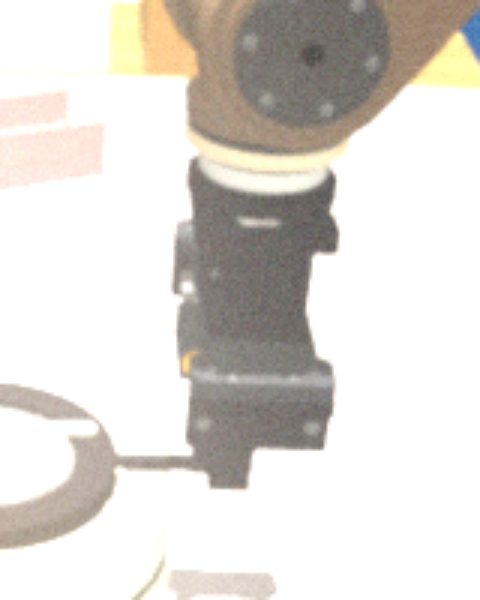

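The picture confirms the +35 mm: the tip is at row 223 and I predicted 221. The true tip is at about 0.110, so I'll go down another 1.3 cm and then approach the tab's +y face.

Call:
drive_tool(slide=[[0,0,0.7],[0,0,0.6],[0,0.6,0],[0,0.6,0],[0,0.6,0],[0,0.6,0],[0,0.6,0],[0,0.4,0],[0,0,0],[0,0,0]], turn=[[0,0,0],[0,0,0],[0,0,0],[0,0,0],[0,0,0],[0,0,0],[0,0,0],[0,0,0],[0,0,0],[0,0,0]])

```text
clock: 5.25
tool_pos: [0.4729, 0.0877, 0.0619]
tool_rot: [-3.134, 0.003, -0.006]
wrist_force: [-0.6, 0.3, -0.7]
opening: 0.0003
```

```bash
python3 - <<'E'
from h import *
c=cap('side','side3.png'); o=env.get_obs(); T=o['tool_pos']; print(T,o['tool_rot'],o['wrist_force'])
im=c['img'][60:260,300:460]; cv2.imwrite('pics/crop4.png',cv2.resize(np.clip(cv2.cvtColor(im,cv2.COLOR_RGB2BGR).astype(float)*2.5,0,255).astype(np.uint8),None,fx=3,fy=3))
cap('top','top3.png')
E
python3 m3.py pics/top3.npz | grep -A1 ring
```

```text
[0.47285327 0.08772595 0.06186171] [-3.13444133e+00  3.03034624e-03 -6.46960996e-03] [-0.29592361  0.25853548 -0.18868407]
ring outer (array([0.61143038, 0.06282158, 0.08126478]), np.int64(174), np.float64(0.0005256708623813597))
housing top (array([0.6120591 , 0.06259244, 0.11362231]), np.int64(150), np.float64(0.00022016152956638724))
ring [0.61143038 0.06282158] 
 pointer (array([0.68458298, 0.0627138 ]), np.int64(56), np.float64(0.07315267794357498), np.float64(-0.0014733834810927578))
```

View pics/crop4.png

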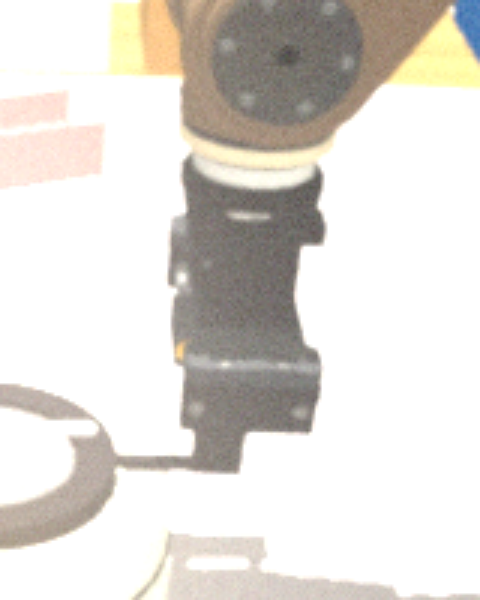

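View pics/top3.png

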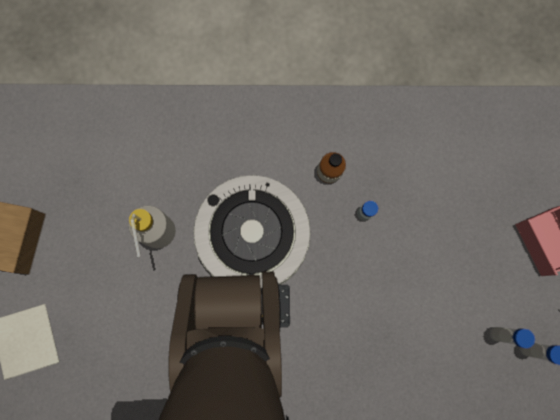

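Fingers are beside the tab, there is no contact yet, and the ring is unmoved. Now I push gently along the arc, turning the tool with the tab.

Call:
drive_tool(slide=[[-0.05,0.4,0],[-0.05,0.3,0],[-0.03,0.31,0],[-0.03,0.31,0],[-0.03,0.31,0],[-0.03,0.31,0],[-0.03,0.31,0],[-0.03,0.31,0],[-0.03,0.31,0],[-0.03,0.31,0]], turn=[[0,0,0],[0,0,0],[0,0,-1.25],[0,0,-1.25],[0,0,-1.25],[0,0,-1.25],[0,0,-1.25],[0,0,-1.25],[0,0,-1.25],[0,0,-1.25]])

```text
clock: 6.6
tool_pos: [0.4708, 0.0543, 0.0616]
tool_rot: [-3.121, -0.29, -0.006]
wrist_force: [-1.9, 1.7, 1.7]
opening: 0.0003
```

```bash
cat > st.py <<'E'
import sys
from h import *
from m3 import *
o=env.get_obs(); T=o['tool_pos']; R=cv2.Rodrigues(o['tool_rot'])[0]; h=np.arctan2(R[1,0],R[0,0])
d=T[:2]-[.6115,.0629]; a=np.arctan2(-d[1],-d[0])
print('T',T.round(4),'heading',h.round(4),'wrist',o['wrist_force'].round(2),'radius',np.hypot(*d))
rad=d@[np.cos(h),np.sin(h)]; tan=d@[-np.sin(h),np.cos(h)]; print('in tool frame: rad',rad,'tan',tan)
f=sys.argv[1]; cap('top',f+'.png'); full('pics/'+f+'.npz')
E
python3 st.py top4
```

```text
T [0.4708 0.0543 0.0616] heading 0.1855 wrist [-1.88  1.71  1.72] radius 0.1409741925657031
in tool frame: rad -0.13988601567150036 tan 0.017482150585802998
ring outer (array([0.61131139, 0.06287747, 0.08124114]), np.int64(177), np.float64(0.0005645516280895768))
housing top (array([0.61213033, 0.06259897, 0.11355304]), np.int64(144), np.float64(0.0002446055605194869))
ring [0.61131139 0.06287747] 
 pointer (array([0.68308931, 0.07480436]), np.int64(51), np.float64(0.07276208001511948), np.float64(0.1646593276014094)) 
 tab (array([0.49386241, 0.05019377]), np.int64(474), np.float64(0.1181318765598228), np.float64(-3.034016291230158)) 
 dot (array([0.67499073, 0.1383318 ]), np.int64(76), np.float64(0.09873405265977936), np.float64(0.8698278108034303)) to go 0.7051684832020209
hous [0.61213033 0.06259897] 
 pointer (array([0.68351094, 0.07350809]), np.int64(52), np.float64(0.07220941913176386), np.float64(0.15165693465035163)) 
 tab (array([0.49446844, 0.05078504]), np.int64(472), np.float64(0.1182534914305329), np.float64(-3.041522287519354)) 
 dot (array([0.67526769, 0.13818523]), np.int64(73), np.float64(0.09848659866163621), np.float64(0.8748973479049882)) to go 0.7232404132546366
```

Call:
drive_tool(slide=[[-0.03,0.37,0],[-0.03,0.37,0],[-0.03,0.37,0],[-0.03,0.37,0],[-0.03,0.37,0],[-0.03,0.37,0],[-0.03,0.37,0],[-0.03,0.37,0],[-0.03,0.37,0],[-0.03,0.37,0]], turn=[[0,0,-1.4],[0,0,-1.4],[0,0,-1.4],[0,0,-1.4],[0,0,-1.4],[0,0,-1.4],[0,0,-1.4],[0,0,-1.4],[0,0,-1.4],[0,0,-1.4]])

```text
clock: 7.9
tool_pos: [0.4791, 0.0154, 0.0612]
tool_rot: [-3.056, -0.697, -0.006]
wrist_force: [-2.1, 1.7, 2.3]
opening: 0.0001
```

```bash
python3 st.py top5
```

```text
T [0.4791 0.0154 0.0612] heading 0.4482 wrist [-2.14  1.7   2.29] radius 0.1406393798189262
in tool frame: rad -0.13988602505994044 tan 0.01453737076578518
ring outer (array([0.61157036, 0.06286347, 0.08120629]), np.int64(158), np.float64(0.0005798622727729366))
housing top (array([0.61192507, 0.06261025, 0.11368856]), np.int64(149), np.float64(0.00027999732492711704))
ring [0.61157036 0.06286347] 
 pointer (array([0.67729218, 0.09429409]), np.int64(49), np.float64(0.0728508138613063), np.float64(0.4460863699896253)) 
 tab (array([0.4908053 , 0.04066618]), np.int64(454), np.float64(0.12278810583556894), np.float64(-2.95981605138731)) 
 dot (array([0.67511615, 0.1383284 ]), np.int64(75), np.float64(0.09865608417613717), np.float64(0.8709315391661253)) to go 0.4248451691765
hous [0.61192507 0.06261025] 
 pointer (array([0.67764617, 0.09454042]), np.int64(50), np.float64(0.07306708240833404), np.float64(0.45225846520768986)) 
 tab (array([0.4914106 , 0.04025895]), np.int64(448), np.float64(0.12256964641100146), np.float64(-2.958210644942724)) 
 dot (array([0.67526769, 0.13818523]), np.int64(73), np.float64(0.09860966040482448), np.float64(0.8732264619551221)) to go 0.42096799674743224
```

Call:
drive_tool(slide=[[-0.03,0.37,0],[-0.03,0.37,0],[-0.03,0.37,0],[-0.03,0.37,0],[-0.03,0.37,0],[-0.03,0.37,0],[-0.03,0.37,0],[-0.03,0.37,0],[-0.03,0.37,0],[-0.03,0.37,0]], turn=[[0,0,-1.4],[0,0,-1.4],[0,0,-1.4],[0,0,-1.4],[0,0,-1.4],[0,0,-1.4],[0,0,-1.4],[0,0,-1.4],[0,0,-1.4],[0,0,-1.4]])

```text
clock: 9.2
tool_pos: [0.4978, -0.0199, 0.0611]
tool_rot: [-2.94, -1.091, -0.008]
wrist_force: [-1.8, 1.4, 2.0]
opening: 0.0005
```

```bash
python3 st.py top6
```

```text
T [ 0.4978 -0.0199  0.0611] heading 0.7108 wrist [-1.84  1.41  1.98] radius 0.14061302356046865
in tool frame: rad -0.140149347392908 tan 0.011409768628631592
ring outer (array([0.61122147, 0.06276904, 0.08136406]), np.int64(161), np.float64(0.00045273875897219873))
housing top (array([0.61175075, 0.06261861, 0.11378462]), np.int64(151), np.float64(0.0003893824837915144))
ring [0.61122147 0.06276904] 
 pointer (array([0.66544417, 0.11099595]), np.int64(52), np.float64(0.0725667679154868), np.float64(0.7269405682888842)) 
 tab (array([0.4936071 , 0.02313369]), np.int64(405), np.float64(0.12411325941238274), np.float64(-2.8165510195680272)) 
 dot (array([0.67499073, 0.1383318 ]), np.int64(76), np.float64(0.09887491064407924), np.float64(0.8698400785835539)) to go 0.14289951029466974
hous [0.61175075 0.06261861] 
 pointer (array([0.66572916, 0.10931736]), np.int64(54), np.float64(0.07137535119996798), np.float64(0.713216800802578)) 
 tab (array([0.49503459, 0.0215913 ]), np.int64(407), np.float64(0.12371703471269975), np.float64(-2.8035700799031154)) 
 dot (array([0.67516385, 0.13821758]), np.int64(74), np.float64(0.09867331874644422), np.float64(0.8728351534718863)) to go 0.15961835266930835
```

Call:
drive_tool(slide=[[-0.02,0.2,0],[-0.02,0.2,0],[-0.02,0.2,0],[-0.02,0.2,0],[-0.02,0.2,0],[-0.02,0.2,0],[-0.02,0.2,0],[-0.02,0.15,0],[0,0,0],[0,0,0]], turn=[[0,0,-0.95],[0,0,-0.95],[0,0,-0.95],[0,0,-0.95],[0,0,-0.95],[0,0,-0.95],[0,0,-0.95],[0,0,-0.95],[0,0,0],[0,0,0]])

```text
clock: 10.5
tool_pos: [0.5086, -0.0333, 0.061]
tool_rot: [-2.855, -1.299, -0.009]
wrist_force: [-1.1, 0.8, 1.9]
opening: 0.0003
```

```bash
python3 st.py top7; python3 - <<'E'
from h import *
c=dict(np.load('pics/top7.npz'))
im=cv2.cvtColor(c['img'][160:260,190:310],cv2.COLOR_RGB2BGR)
cv2.imwrite('pics/crop7.png',cv2.resize(np.clip(im.astype(float)*1.6,0,255).astype(np.uint8),None,fx=5.5,fy=5.5,interpolation=cv2.INTER_CUBIC))
E
```

```text
T [ 0.5086 -0.0333  0.061 ] heading 0.854 wrist [-1.06  0.76  1.92] radius 0.1409156814821229
in tool frame: rad -0.140181334473625 tan 0.014367419836727874
ring outer (array([0.61117603, 0.06271418, 0.08143005]), np.int64(157), np.float64(0.0004461126799635562))
housing top (array([0.61167914, 0.06261776, 0.11382382]), np.int64(150), np.float64(0.0003759013656319046))
ring [0.61117603 0.06271418] 
 pointer (array([0.65922115, 0.11727007]), np.int64(52), np.float64(0.07269579366650646), np.float64(0.848770473621127)) 
 tab (array([0.49224634, 0.0214135 ]), np.int64(316), np.float64(0.12589685151147756), np.float64(-2.8073522187709594)) 
 dot (array([0.67534334, 0.13972305]), np.int64(63), np.float64(0.10023876348345698), np.float64(0.8761097682023674)) to go 0.027339294581240403
hous [0.61167914 0.06261776] 
 pointer (array([0.65944606, 0.11541688]), np.int64(53), np.float64(0.07119989985081202), np.float64(0.8353953677429654)) 
 tab (array([0.49292532, 0.02110142]), np.int64(314), np.float64(0.1258017350165536), np.float64(-2.8052742613208177)) 
 dot (array([0.67556492, 0.1396301 ]), np.int64(61), np.float64(0.10006144821812693), np.float64(0.8782935086234334)) to go 0.04289814088046795
```

View pics/crop7.png

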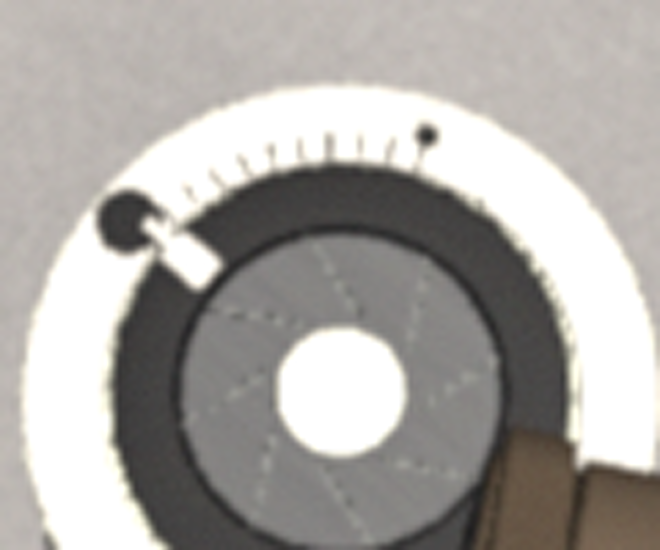

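```bash
cat > fin.py <<'E'
import sys
from m3 import *
for f in sys.argv[1:]:
  c=dict(np.load('pics/'+f+'.npz')); g=cv2.cvtColor(c['img'],cv2.COLOR_RGB2GRAY).astype(np.float32); Q=np.array([.6115,.0628])
  th=np.arange(-.3,1.3,.002); o=[]
  for r in np.arange(.058,.0771,.002):
    P=np.c_[Q[0]+r*np.cos(th),Q[1]+r*np.sin(th),np.full(th.size,.0895)]; uv=proj(c,P).astype(np.float32)
    v=cv2.remap(g,uv[None,:,0],uv[None,:,1],cv2.INTER_LINEAR)[0]
    w=np.clip(v-70,0,None); j=w.argmax(); k=abs(th-th[j])<.2; o.append(((w*th)[k].sum()/w[k].sum()))
  print(f,np.round(o,3),'median',np.median(o))
E
python3 fin.py top0 top5 top6 top7
```

```text
top0 [   nan -0.002 -0.003 -0.003 -0.003 -0.003 -0.003 -0.003 -0.003 -0.002] median nan
top5 [  nan 0.443 0.448 0.448 0.445 0.446 0.446 0.446 0.446 0.444] median nan
top6 [  nan 0.721 0.724 0.725 0.725 0.727 0.728 0.729 0.73  0.732] median nan
top7 [  nan 0.856 0.853 0.852 0.851 0.849 0.849 0.849 0.851 0.852] median nanfin.py:9: RuntimeWarning: invalid value encountered in scalar divide
  w=np.clip(v-70,0,None); j=w.argmax(); k=abs(th-th[j])<.2; o.append(((w*th)[k].sum()/w[k].sum()))
```

Pointer is at 0.851 rad and the dot at 0.871, so it is about 2 mm short. One small nudge, then back off from the face and rise.

Call:
drive_tool(slide=[[0,0.12,0],[0,0.1,0],[0,0,0],[0,-0.2,0],[0,-0.6,0],[0,-1,0],[0,-1,0],[0,-1,0],[0,0,0],[0,0,0]], turn=[[0,0,-0.4],[0,0,-0.4],[0,0,0],[0,0,0],[0,0,0],[0,0,0],[0,0,0],[0,0,0],[0,0,0],[0,0,0]])

```text
clock: 11.8
tool_pos: [0.4793, -0.0083, 0.0612]
tool_rot: [-2.845, -1.321, -0.01]
wrist_force: [0.9, -0.2, 0.4]
opening: 0.0004
```

```bash
python3 st.py top8; python3 fin.py top8 2>/dev/null
```

```text
T [ 0.4793 -0.0083  0.0612] heading 0.8694 wrist [ 0.9  -0.2   0.39] radius 0.15015058113409743
in tool frame: rad -0.13969091841345807 tan 0.05506036984721204
ring outer (array([0.61132005, 0.06287575, 0.08132176]), np.int64(166), np.float64(0.00048000102642772186))
housing top (array([0.61163529, 0.0625195 , 0.11384609]), np.int64(154), np.float64(0.00035470134626716665))
ring [0.61132005 0.06287575] 
 pointer (array([0.65871475, 0.11772014]), np.int64(54), np.float64(0.07248562128165346), np.float64(0.8581349413067804)) 
 tab (array([0.48345394, 0.03477082]), np.int64(487), np.float64(0.13091840946307895), np.float64(-2.9252334077723634)) 
 dot (array([0.67544128, 0.13946297]), np.int64(64), np.float64(0.09988560537227349), np.float64(0.8737619167524482)) to go 0.015626975445667823
hous [0.61163529 0.0625195 ] 
 pointer (array([0.65865355, 0.11550007]), np.int64(55), np.float64(0.07083542994012641), np.float64(0.8449513870558053)) 
 tab (array([0.4836413 , 0.03450526]), np.int64(480), np.float64(0.13102388690431777), np.float64(-2.9261190011165015)) 
 dot (array([0.67566244, 0.13936313]), np.int64(62), np.float64(0.10002209777099341), np.float64(0.8761287119870905)) to go 0.031177324931285222
top8 [  nan 0.872 0.871 0.871 0.869 0.867 0.866 0.865 0.865 0.866] median nan
```

The pointer is at about 0.868 against 0.871 for the dot. I'll rise clear and check everything.

Call:
drive_tool(slide=[[0,0,-2],[0,0,-3],[0,0,-3],[0,0,-3],[0,0,-3],[-3,0,0],[-3,0,0],[0,0,0],[0,0,0],[0,0,0]], turn=[[0,0,0],[0,0,0],[0,0,0],[0,0,0],[0,0,0],[0,0,0],[0,0,0],[0,0,0],[0,0,0],[0,0,0]])

```text
clock: 13.1
tool_pos: [0.4415, -0.0573, 0.2054]
tool_rot: [-2.847, -1.319, -0.012]
wrist_force: [0.3, -0.1, 0.2]
opening: 0.0005
```

```bash
python3 st.py top9 | grep -v tab; python3 fin.py top9 2>/dev/null; python3 -c "
from h import *
c=cap('side','side9.png')
print(onz(c,[254,239],.077))"
```

```text
T [ 0.4415 -0.0573  0.2054] heading 0.8677 wrist [ 0.3  -0.12  0.2 ] radius 0.2082433907999725
in tool frame: rad -0.2016499342989308 tan 0.05198666953274622
ring outer (array([0.611344  , 0.06293058, 0.0813075 ]), np.int64(175), np.float64(0.0004884194307839124))
housing top (array([0.61179241, 0.06262182, 0.11377135]), np.int64(177), np.float64(0.0003745521435173371))
ring [0.611344   0.06293058] 
 pointer (array([0.65872899, 0.11804741]), np.int64(52), np.float64(0.07268563610830896), np.float64(0.860686967255373)) 
 dot (array([0.67544128, 0.13946297]), np.int64(64), np.float64(0.09982818932728572), np.float64(0.8735933586563538)) to go 0.012906391400980821
hous [0.61179241 0.06262182] 
 pointer (array([0.6588807 , 0.11827269]), np.int64(52), np.float64(0.07289942601042496), np.float64(0.8685488549191375)) 
 dot (array([0.67566244, 0.13936313]), np.int64(62), np.float64(0.09984292501646573), np.float64(0.8766817046427645)) to go 0.008132849723627045
top9 [  nan 0.871 0.872 0.871 0.869 0.867 0.866 0.865 0.865 0.867] median nan
[[0.67427068 0.14027055 0.077     ]]
```

View pics/top9.png

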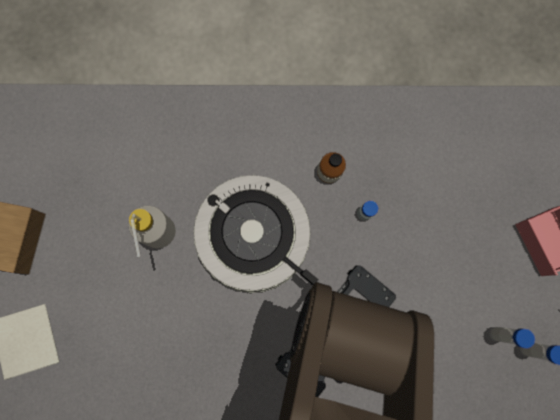

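View pics/side9.png

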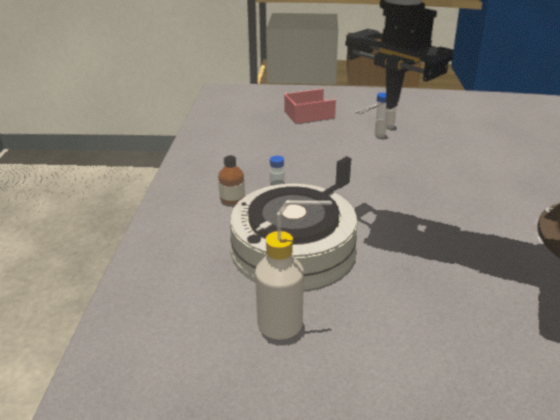

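The top view shows the pointer at (222,206), aimed at the big dot at (213,200). The bottles and vial are at the same pixels as at the start: amber (333,165), vial (370,209) and wash cap (141,218). The arm is clear, so I'm handing in.

```bash
python3 -c "
from workcell import env
print(env.hand_in())"
```

```text
the job is handed in; nothing more can be done
None
```

I pushed the lever tab about 0.87 rad towards -y with the back of the shut fingers, until the pointer pointed at the big dot. Then I backed off, rose clear and handed in at about 13 s. No verdict was reported.

- **Pointer:** the last check put it at about 0.868 rad and the big dot at 0.871 rad, under 1 mm apart at the dots' radius. Other estimates from the same picture gave 0.8–1.3 mm, all within the 6 mm limit. In those the dot reading was slightly biased because the pointer tip covers part of it.
- **Bystanders:** the wash bottle, amber bottle and vial look unmoved in both views.
- **Force:** the wrist force read at most about 4 N at the end of each push call. I did not watch it within a call.
- **One disagreement:** the reported TCP height was about 35 mm lower than the fingertips seen by the side camera, in picture and depth, at three arm poses. I trusted the cameras and set the pushing height from them.

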